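Stand the fallen tissue carton up and push it home

TASK

The tissue carton in front of you has toppled onto one end. By pushing only, without picking it up, tip it back upright on its base so that the tissue points up, then slide it along the table fully home into its low three-sided holder, square against the back wall. Leave the bottles and the specimen pot where they stand.

Things in the scene. Friction and masses are not known exactly. Their poses are not given: they have to be found in the camera images.
- tissue_carton: loose carton, 104 (own x) x 127 (own y) x 69 mm (own z), about 0.2 kg. Origin: centre of its base; own z runs from base to the face from whose middle the tissue stands out some 60 mm (seen, not solid). It starts on a 104 x 69 mm end, 127 mm tall, the tissue level and pointing away from the holder. Tipped over the base's lower edge, towards the holder, it falls onto its base past about 0.5 rad
- carton_center (a point): centre of the solid carton, 34.5 mm from the base, same axes as the carton; 63.5 mm above the table at the start, 34.5 mm when the carton is upright
- holder: grey three-sided holder fixed to the table, no floor; walls 26 mm high, 5 mm thick. Its x axis points along the way in (open side to back wall), z up. Inner width 156 mm; side walls reach 70 mm in front of the back wall, then flare outwards 23 mm a side over 24 mm. Its origin lies on the table on the middle line, 150 mm in front of the inner face of the back wall
- holder_back (a point): middle of the foot of the inner face of the back wall, at table height, axes of the holder. With the carton home, the carton's centre is 63.5 mm in front of it and the carton sticks 57 mm out of the side walls. Beware: a wall shelf hangs less than 0.6 m above the table from about x = 0.7 m on, right of y = 0, so move the arm low and near the base
- dropper_bottle: loose white dropper bottle, 36 mm wide, 106 mm tall, origin under its middle; bystander, not to be moved
- specimen_pot: loose specimen pot with a ribbed screw lid, 49 mm wide, 58 mm tall, origin under its middle; bystander, not to be moved
- amber_bottle: loose small amber bottle with a black cap, 29 mm wide, 61 mm tall, origin under its middle; bystander, not to be moved

How it is judged:
By the outcome, as a careful person would: the job done as asked, in the order asked, and still so for the second after the job is handed in, with the robot touching nothing.
It also fails if it takes over 45 s, if anything falls off the work surface, if the arm or the gripper's body presses on something with over 40 N, if the wrist force passes 120 N, or if a joint passes its speed limit or range.

ROBOT

A 6-joint arm with a two-finger parallel gripper is mounted at the origin on a cart in front of the work surface, level with it; the furniture and walls round the work are solid. World frame = base frame: x ahead of the robot, y to its left, z up, the work surface at z = 0. Lengths are in m, angles in rad, forces in N, time in s.
With the tool pointing down it reaches from about 0.375 to 0.975 m from the base axis. Payload 3.8 kg.
Tool frame: the origin (TCP) lies at the very end of the fingers, on their centre line; the grasp point (between the pads) lies 19 mm behind it; z points along the fingers, y is the line along which they close (so a half turn about z gives the same grasp; the last joint's range is limited). The gripper opens to 85 mm and grips with 20 to 120 N. Pads are 22 mm wide; open, the fingers measure 114 mm over their backs; the gripper's body (76 mm by 85 mm) begins 54 mm behind the grasp point. The pads swing forward as they close: fully open they stand 13 mm farther back than shut.
Start: joints at [-1.304, 0.264, 1.604, -0, 1.274, -0.037], TCP at [0.202, -0.644, 0.231] pointing down, gripper open.
Joint ranges: [-2.63, 2.63], [-0.94, 2.18], [0.31, 2.57], [-1.31, 4.45], [0, 2.66], [-2.55, 2.55]. Speed limits (rad/s): [2.57, 2.57, 3.14, 3.14, 3.14, 3.14].

INTERFACE

Orientations are given as a rotation vector (axis times angle).
In Python, from workcell import monitor, viewer, job gives the robot as it stands. The module is installed in compiled form; this text tells all that it offers.
- The arm moves only by the tool step_arm, never from a script. Its argument "series" is one flat list of numbers, 4 for each row, row after row: the shift along the tool's x, y, z in m, then the turn about the tool's z in rad. A call has 1 to 8 rows; each row is the pose to reach, as a shift and turn from the pose commanded when the call began, along the tool's axes at that moment; what a row does not reach only later rows make up. A row lasts 1/8 s, in which the tool goes at most 62.5 mm and 10.7 degrees, less where a joint would pass 70% of its speed; a pose out of reach is approached as far as the arm can. A call with a gripper value outside its range is refused whole. "gripper" is the opening, from 0 (shut) to 1 (fully open), set as the call begins (left out, the last holds). The fingers move at their own pace and stop on an object; "newtons" is the grip in N (left out, the last holds). Time passes only in rows, so rows that repeat a pose let the fingers close. It gives the time, the measured TCP pose, the force, the opening and the grip force at its end, in the units of the state.
- monitor.read_state(): the state, without advancing time (a new reading comes with each control period).
- viewer.read_camera(name): name is "scene" or "top"; returns a dict with "image" (420x560x3 uint8, red, green, blue), "intrinsics" (3x3 intrinsics, pixels), "distortion" ([k1, k2, p1, p2, k3] as OpenCV has them; the pictures are not rectified), "T" (4x4, takes a point from camera to world coordinates). Camera axes: x right, y up, looking along -z (the intrinsics and any distortion apply to the point x, -y, -z); pixel columns grow to the right and rows downward; lengths in m; the calibration is good to about 2 mm. A picture is of the moment at which its call begins. There is no depth.
- job.finish_job(): hands the job in; it is judged then, once.
Trained networks look in a picture, given as the dict that the camera call returned (one of the last four; its "shot" number tells which), for a name from the list of things; names that differ only in an ending like _2 or _b are one class to them, and where a whole thing is asked for, a point or a joint stands for the part that bears it (a point fixed in the world has none). Each returns a list of dicts, best first, with "score" (0 to 1); they miss things now and then, are a little off and sometimes report something else, mostly with a low value. They report only what shows in the picture. A call takes as long as a camera call.
- viewer.boxes_of(picture, label): "extent" ([centre column, centre row, width, height] in pixels, round what is visible of it).
- viewer.spot_point(picture, label): "point" ([column, row] in pixels: a listed point, or the origin of a listed thing).
The state is a dict: "time": time; "q": joint angles; "joint_vel": joint speeds; "joint_torque": joint torques, N m; "tool_pos": TCP position; "tcp_rot": TCP orientation; "wrist_force": force on the tool from outside, world axes, zero at the start; "torque": the same for the moment, N m; "width": opening from 0.0 (shut) to 1.0 (fully open); "grip_force": force on a finger pad.
Only numpy, scipy, OpenCV 4.12 (cv2) and the standard library are available. Lean on these libraries where they do the work, as an engineer would, in place of code of your own. Each camera call takes 0.05 s, during which the arm holds its last target. There are 200 camera calls.

## Working session

There is one attempt and no reset: what is moved stays moved. The work goes in short steps, Python scripts to look and compute and a tool call to move; the robot and the scene stay as the last step left them, time stands still between calls to the robot, and variables do not carry over. Pictures are saved under pics/ and viewed, at most 10 in all, crops included, and the job is handed in when it is done.

Besides the shell and the picture viewer there is one more tool, called after "Call:" as name(argument=value, ...), one argument or row to a line, values as JSON. step_arm: Moves the arm, as the interface text tells. Its arguments: {"type":"object","properties":{"series":{"type":"array"},"gripper":{"type":"number"},"newtons":{"type":"number"}},"required":["series"]}

```bash
mkdir -p pics; cat > h.py <<'E'
import numpy as np, cv2
from scipy.spatial.transform import Rotation as R
from workcell import monitor, viewer, job
def ray(p,uv):
    n=cv2.undistortPoints(np.array([[uv]],float),p["intrinsics"],np.array(p["distortion"],float))[0,0]
    T=np.array(p["T"]); return T[:3,3],T[:3,:3]@np.array([n[0],-n[1],-1.])
def atz(p,uv,z=0.):
    o,d=ray(p,uv); return o+d*(z-o[2])/d[2]
def proj(p,X):
    T=np.array(p["T"]); c=(np.atleast_2d(X)-T[:3,3])@T[:3,:3]; c=c*[1,-1,-1]
    return cv2.projectPoints(c,np.zeros(3),np.zeros(3),p["intrinsics"],np.array(p["distortion"],float))[0][:,0]
def tri(ps,uvs):
    A=np.zeros((3,3));b=np.zeros(3)
    for p,u in zip(ps,uvs):
        o,d=ray(p,u);d=d/np.linalg.norm(d);M=np.eye(3)-np.outer(d,d);A+=M;b+=M@o
    return np.linalg.solve(A,b)
def save(p,n): cv2.imwrite(f"pics/{n}.png",p["image"][:,:,::-1])
E
python3 - <<'E'
from h import *
np.set_printoptions(precision=4,suppress=True)
P={n:viewer.read_camera(n) for n in("scene","top")}
for n,p in P.items():
    save(p,n+"0"); print(n,np.array(p["T"])[:3].round(3).tolist())
    for l in "tissue_carton carton_center holder holder_back dropper_bottle specimen_pot amber_bottle".split():
        s=viewer.spot_point(p,l)[:2]
        z=.0635 if l=="carton_center" else 0
        print(l,[(round(d["score"],2),np.round(d["point"]),atz(p,d["point"],z)) for d in s])
        if l not in("carton_center","holder_back"):print("   box",[(round(d["score"],2),np.round(d["extent"])) for d in viewer.boxes_of(p,l)[:2]])
s=monitor.read_state();print(s["tool_pos"],s["tcp_rot"],R.from_rotvec(s["tcp_rot"]).as_matrix())
E
```

```text
scene [[0.607, 0.452, -0.653, -0.039], [-0.795, 0.345, -0.499, -0.441], [-0.0, 0.822, 0.569, 0.556]]
tissue_carton [(0.6, array([260., 203.]), array([0.5879, 0.0916, 0.    ]))]
   box [(0.71, array([238., 200.,  70.,  90.]))]
carton_center [(0.56, array([246., 199.]), array([0.5121, 0.0632, 0.0635]))]
holder []
   box [(0.68, array([347., 252.,  65.,  87.]))]
holder_back [(0.84, array([363., 265.]), array([ 0.5476, -0.18  ,  0.    ])), (0.45, array([284., 188.]), array([0.6696, 0.0902, 0.    ]))]
dropper_bottle [(0.9, array([284., 187.]), array([0.6727, 0.0917, 0.    ]))]
   box [(0.81, array([287., 171.,  18.,  44.]))]
specimen_pot [(0.83, array([300., 300.]), array([ 0.408 , -0.1404,  0.    ]))]
   box [(0.62, array([298., 286.,  26.,  47.]))]
amber_bottle [(0.85, array([380., 288.]), array([ 0.5137, -0.2325,  0.    ])), (0.44, array([243., 199.]), array([0.5775, 0.1314, 0.    ]))]
   box [(0.63, array([383., 275.,  17.,  34.]))]
top [[0.005, 0.994, -0.11, 0.424], [-0.999, 0.0, -0.043, -0.013], [-0.043, 0.11, 0.993, 0.935]]
tissue_carton [(0.8, array([269., 201.]), array([0.5348, 0.0481, 0.    ]))]
   box [(0.57, array([249., 203.,  49.,  58.]))]
carton_center [(0.77, array([258., 206.]), array([0.5173, 0.0694, 0.0635]))]
holder []
   box [(0.56, array([343., 200.,  49.,  85.]))]
holder_back [(0.76, array([361., 196.]), array([ 0.548 , -0.1796,  0.    ]))]
dropper_bottle []
   box [(0.59, array([250., 142.,  13.,  16.]))]
specimen_pot [(0.58, array([344., 250.]), array([ 0.4149, -0.137 ,  0.    ]))]
   box [(0.78, array([349., 252.,  22.,  20.]))]
amber_bottle [(0.51, array([382., 204.]), array([ 0.5281, -0.2316,  0.    ])), (0.39, array([252., 146.]), array([0.6767, 0.092 , 0.    ]))]
   box [(0.61, array([384., 205.,  15.,  11.]))]
[ 0.2019 -0.6441  0.2313] [-3.1054 -0.4754  0.    ] [[ 0.9542  0.2992 -0.    ]
 [ 0.2992 -0.9542  0.    ]
 [-0.     -0.     -1.    ]]
```

```bash
python3 - <<'E'
import cv2
a=cv2.imread("pics/scene0.png")[110:330,180:430];b=cv2.imread("pics/top0.png")[110:290,200:430]
cv2.imwrite("pics/c1.png",cv2.resize(a,None,fx=2.7,fy=2.7,interpolation=2))
cv2.imwrite("pics/c2.png",cv2.resize(b,None,fx=3.2,fy=3.2,interpolation=2))
E
```

```text
(no output)
```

View pics/c1.png

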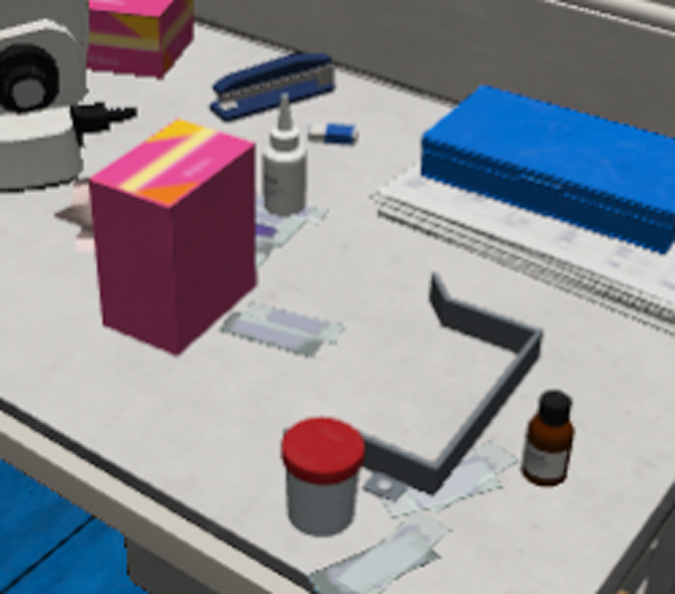

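View pics/c2.png

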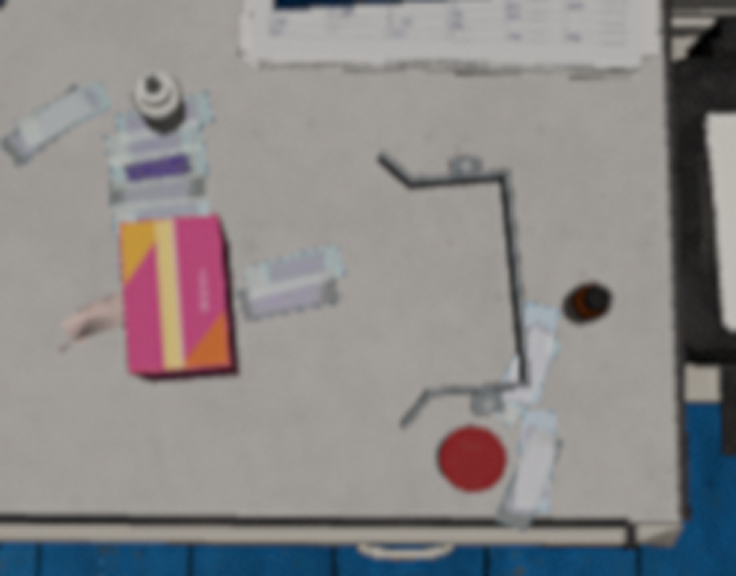

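c1 shows the carton standing at about (245,195) in the scene picture, with its base face towards the holder and the tissue on the far left. The holder's back wall runs from (380,232) to (342,284). c2 shows the pot and amber bottle outside the holder walls, and the dropper bottle well beyond the carton. Next I'll fit poses from the corners.

```bash
cat > fit.py <<'E'
from h import *
from scipy.optimize import least_squares
np.set_printoptions(precision=4,suppress=True)
P={n:viewer.read_camera(n) for n in("scene","top")}
s=lambda c:np.array(c)/2.7+[180,110]; t=lambda c:np.array(c)/3.2+[200,110]
def T2(v,L): 
    c,si=np.cos(v[2]),np.sin(v[2]);L=np.array(L,float);return np.c_[L[:,0]*c-L[:,1]*si+v[0],L[:,0]*si+L[:,1]*c+v[1],L[:,2]]
def fit(x0,obs):
    f=lambda v:np.concatenate([(proj(P[n],T2(v,[l]))[0]-u) for n,l,u in obs])
    r=least_squares(f,x0,loss="soft_l1");print(r.x,np.abs(r.fun).max());return r.x
h,w,H=.052,.0345,.127
# carton frame: local x = heading to holder
c=fit([.517,.069,-1.57],[("scene",(-w,-h,H),s((90,180))),("scene",(-w,h,H),s((180,120))),("scene",(w,h,H),s((257,145))),("scene",(w,-h,H),s((170,207))),
 ("scene",(-w,-h,0),s((102,325))),("scene",(w,-h,0),s((178,353))),("scene",(w,h,0),s((257,280))),
 ("top",(-w,-h,H),t((130,373))),("top",(-w,h,H),t((120,222))),("top",(w,h,H),t((217,215))),("top",(w,-h,H),t((232,370)))])
g=fit([.548,-.18,-1.57],[("top",(.005,.083,.026),t((508,172))),("top",(.005,-.083,.026),t((526,383))),("top",(-.07,.0805,.026),t((410,182))),("top",(-.07,-.0805,.026),t((428,393))),
 ("scene",(.005,.083,.026),s((541,330))),("scene",(.005,-.083,.026),s((437,470)))])
im=P["top"]["image"][:,:,::-1].copy();im=cv2.resize(im,None,fx=1.4,fy=1.4)
W=[(-.094,.101,.026),(-.07,.078,.026),(0,.078,.026),(0,-.078,.026),(-.07,-.078,.026),(-.094,-.101,.026)]
cv2.polylines(im,[np.int32(proj(P["top"],T2(g,W))*1.4+.2)],False,(0,255,0),1)
cv2.polylines(im,[np.int32(proj(P["top"],T2(c,[(-w,-h,H),(-w,h,H),(w,h,H),(w,-h,H)]))*1.4+.2)],True,(255,255,0),1)
cv2.imwrite("pics/ov.png",im)
E
python3 fit.py
```

```text
[ 0.5181  0.0689 -1.4878] 2.360173131136378
[ 0.5413 -0.1735 -1.4901] 2.0085284247532798
```

View pics/ov.png

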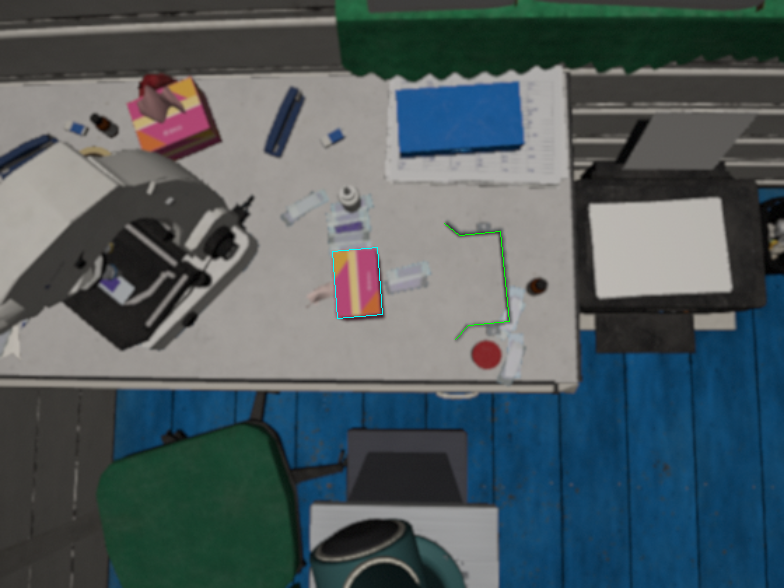

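```bash
python3 - <<'E'
from h import *
P=[viewer.read_camera(n) for n in("scene","top")]
print("knob tip",tri(P,[(230,152),(179,142)]))
s=monitor.read_state();M=R.from_rotvec(s["tcp_rot"]).as_matrix();p=np.array(s["tool_pos"])
d=np.array([np.cos(-1.488),np.sin(-1.488),0])
tgt=np.array([.518,.069,.2])-d*(.0345+.011+.020)
for t in ([.45,-.3,.231],tgt):print(t,M.T@(np.array(t)-p))
E
```

```text
knob tip [0.68180503 0.26833892 0.02821636]
[0.45, -0.3, 0.231] [ 3.39642040e-01 -2.54103633e-01  2.86320283e-04]
[0.51258303 0.13427562 0.2       ] [ 0.52928514 -0.64976504  0.03127815]
```

Call:
step_arm(
  series=[0.043,-0.032,0,-0.168,0.085,-0.064,0,-0.337,0.127,-0.095,0,-0.506,0.17,-0.127,0,-0.674,0.212,-0.159,0,-0.843,0.255,-0.191,0,-1.012,0.297,-0.222,0,-1.18,0.34,-0.254,0,-1.349],
  gripper=0,
)

```text
time: 2.5
tool_pos: [0.4512, -0.2987, 0.2316]
tcp_rot: [2.122, 2.316, 0.0]
wrist_force: [0.4, -0.4, -0.2]
width: -0.005
grip_force: 0.0
```

```bash
cat >> h.py <<'E'
def goal(t):
    s=monitor.read_state();M=R.from_rotvec(s["tcp_rot"]).as_matrix();p=np.array(s["tool_pos"])
    print("yaw",np.arctan2(M[1,0],M[0,0]).round(4),"p",p.round(4),"F",np.round(s["wrist_force"],1),"w",round(s["width"],2),"t",s["time"],"move",(M.T@(np.array(t)-p)).round(4))
E
python3 -c "
from h import *
goal([.5126,.1343,.2])"
```

```text
yaw 1.6581 p [ 0.4512 -0.2987  0.2316] F [ 0.4 -0.4 -0.2] w -0.01 t 2.5 move [0.426  0.0989 0.0314]
```

Call:
step_arm(
  series=[0.053,0.012,0,0.005,0.107,0.025,0,0.005,0.16,0.037,0,0.005,0.213,0.049,0,0.005,0.266,0.062,0,0.005,0.32,0.074,0,0.005,0.373,0.087,0,0.005,0.426,0.099,0,0.005],
)

```text
time: 3.5
tool_pos: [0.5143, 0.1345, 0.2317]
tcp_rot: [2.134, 2.305, 0.001]
wrist_force: [0.6, -0.2, 0.9]
width: 0.003
grip_force: 0.0
```

Call:
step_arm(
  series=[0,0,0.03,0,0,0,0.07,0,0,0,0.1,0,0,0,0.115,0,0,0,0.115,0],
)

```text
time: 4.12
tool_pos: [0.5134, 0.1325, 0.1155]
tcp_rot: [-2.134, -2.304, 0.003]
wrist_force: [0.8, -0.5, 0.3]
width: -0.001
grip_force: 0.0
```

```bash
python3 -c "
from h import *
goal([.5126,.1343,.115])
p=viewer.read_camera('scene');save(p,'s1')
cv2.imwrite('pics/s1c.png',cv2.resize(p['image'][90:300,150:400,::-1],None,fx=2,fy=2))"
```

```text
yaw 1.6477 p [0.5134 0.1325 0.1155] F [ 0.8 -0.5  0.3] w -0.0 t 4.125 move [ 0.0019 -0.0007  0.0005]
```

View pics/s1c.png

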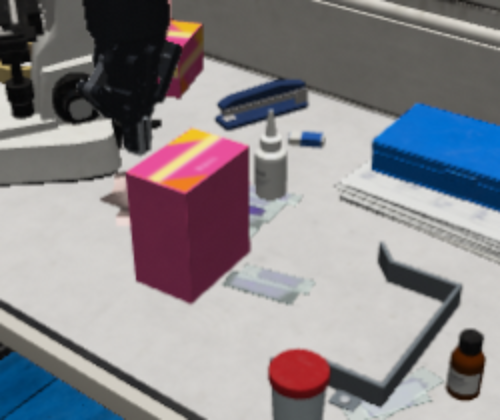

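The shut fingers stand behind the carton's top edge, at about (220,157) in the full picture, clear of everything. Pushing now.

Call:
step_arm(
  series=[-0.006,0,0,0,-0.012,0,0,0,-0.017,0,0,0,-0.022,0,0,0,-0.027,0,0,0,-0.032,0,0,0,-0.037,0,0,0,-0.042,0,0,0],
)

```text
time: 5.18
tool_pos: [0.5173, 0.0904, 0.1162]
tcp_rot: [-2.134, -2.305, 0.0]
wrist_force: [-0.4, -0.2, 0.2]
width: 0.002
grip_force: 0.3
```

```bash
python3 -c "
from h import *
goal([.5126,.0600,.115])
a=[viewer.read_camera(n)['image'][y:y+h,x:x+w,::-1] for n,y,h,x,w in(('scene',110,180,180,180),('top',110,180,220,180))]
cv2.imwrite('pics/s2c.png',cv2.resize(np.hstack(a),None,fx=2.2,fy=2.2))"
```

```text
yaw 1.6479 p [0.5173 0.0904 0.1162] F [-0.4 -0.2  0.2] w 0.0 t 5.175 move [-0.03   -0.0071  0.0012]
```

View pics/s2c.png

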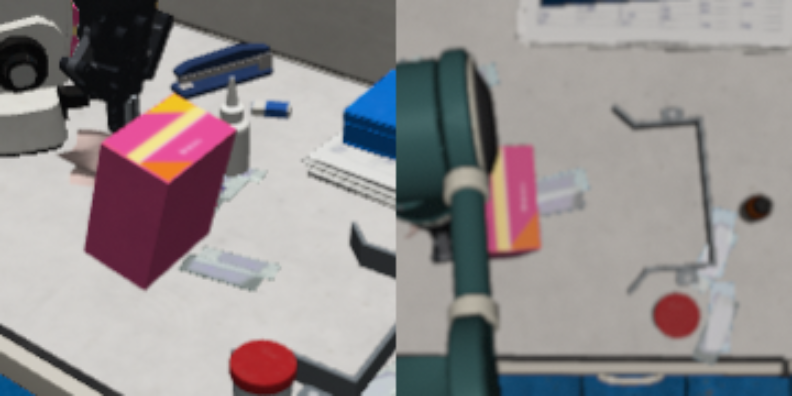

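It is tipping over the lower edge rather than sliding. I'll push on past the tipping point.

Call:
step_arm(
  series=[-0.006,0,0,0,-0.012,0,0,0,-0.018,0,0,0,-0.024,0,0,0,-0.03,0,0,0,-0.036,0,0,0,-0.036,0,0,0,-0.036,0,0,0],
)

```text
time: 6.28
tool_pos: [0.5201, 0.0549, 0.1163]
tcp_rot: [-2.134, -2.305, -0.0]
wrist_force: [0.8, -0.5, 1.1]
width: 0.001
grip_force: 0.0
```

```bash
python3 -c "
from h import *
goal([.5126,.0600,.115])
a=[viewer.read_camera(n)['image'][y:y+h,x:x+w,::-1] for n,y,h,x,w in(('scene',110,180,180,180),('top',110,180,220,180))]
cv2.imwrite('pics/s3c.png',cv2.resize(np.hstack(a),None,fx=2.2,fy=2.2))"
```

```text
yaw 1.6475 p [0.5201 0.0549 0.1163] F [ 0.8 -0.5  1.1] w 0.0 t 6.275 move [ 0.0057 -0.0071  0.0013]
```

View pics/s3c.png

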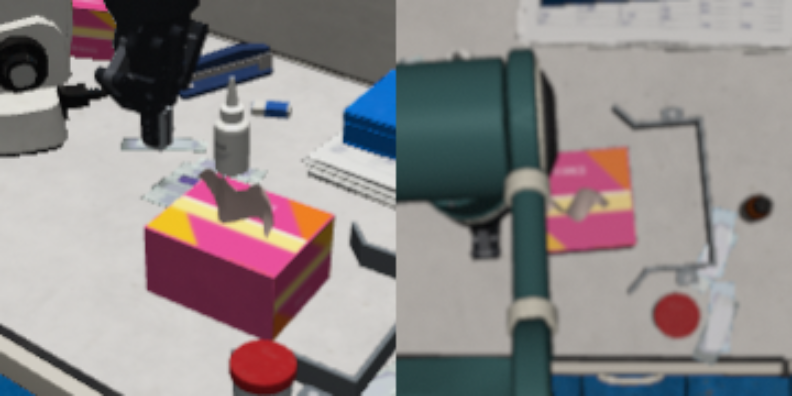

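The carton now rests on its base with the tissue up, just in front of the holder mouth. The bottles and pot look untouched. I'll fit its pose now.

```bash
python3 - <<'E'
src=open('fit.py').read().split("h,w,H=")[0]
exec(src)
s=lambda c:np.array(c)/2.2+[180,110]; t=lambda c:(np.array(c)-[396,0])/2.2+[220,110]
a,b,H=.0635,.052,.069
c=fit([.525,-.03,-1.49],[("scene",(-a,-b,H),s((147,228))),("scene",(a,-b,H),s((275,278))),("scene",(a,b,H),s((333,215))),
("scene",(-a,-b,0),s((148,292))),("scene",(a,-b,0),s((270,338))),("scene",(a,b,0),s((330,268))),
("top",(a,b,H),t((628,148))),("top",(a,-b,H),t((636,245)))])
for n,p in P.items(): print([(round(d["score"],2),atz(p,d["point"],.0345)) for d in viewer.spot_point(p,"carton_center")[:1]],[(d["score"],atz(p,d["point"])) for d in viewer.spot_point(p,"holder_back")[:1]])
d=np.array([np.cos(-1.49),np.sin(-1.49),0])
goal(np.r_[c[:2],.022]-d*(.0635+.011+.03))
E
```

```text
[ 0.5261 -0.0286 -1.4758] 3.657483970890638
[] [(0.66, array([ 0.5373, -0.1757,  0.    ]))]
[(0.37, array([0.6674, 0.0818, 0.0345]))] [(0.6, array([ 0.5437, -0.1663,  0.    ]))]
yaw 1.648 p [0.5201 0.055  0.1163] F [-0.8 -0.1 -0.1] w -0.0 t 6.675 move [ 0.0207 -0.0009  0.0943]
```

Call:
step_arm(
  series=[0.02,0,0,-0.004,0.021,-0.001,0.04,-0.004,0.021,-0.001,0.08,-0.004,0.021,-0.001,0.094,-0.004,0.021,-0.001,0.094,-0.004],
  gripper=0.6,
)

```text
time: 7.3
tool_pos: [0.5168, 0.0757, 0.0215]
tcp_rot: [-2.129, -2.308, 0.003]
wrist_force: [-0.1, -0.2, 0.2]
width: 0.596
grip_force: 0.0
```

Call:
step_arm(
  series=[-0.011,0,0,0,-0.023,0,0,0,-0.033,0,0,0,-0.043,0,0,0,-0.053,0,0,0,-0.063,0,0,0,-0.073,0,0,0,-0.083,0,0,0],
)

```text
time: 8.3
tool_pos: [0.5253, -0.0072, 0.0234]
tcp_rot: [2.13, 2.308, 0.003]
wrist_force: [-0.4, 4.9, 6.3]
width: 0.603
grip_force: 0.0
```

```bash
python3 -c "
from h import *
goal([.5126,-.036,.022])
a=[viewer.read_camera(n)['image'][y:y+h,x:x+w,::-1] for n,y,h,x,w in(('scene',140,180,220,180),('top',110,180,240,180))]
cv2.imwrite('pics/s4c.png',cv2.resize(np.hstack(a),None,fx=2.2,fy=2.2))"
```

```text
yaw 1.6513 p [ 0.5253 -0.0072  0.0234] F [-0.4  4.9  6.3] w 0.6 t 8.3 move [-0.0276 -0.015   0.0014]
```

View pics/s4c.png

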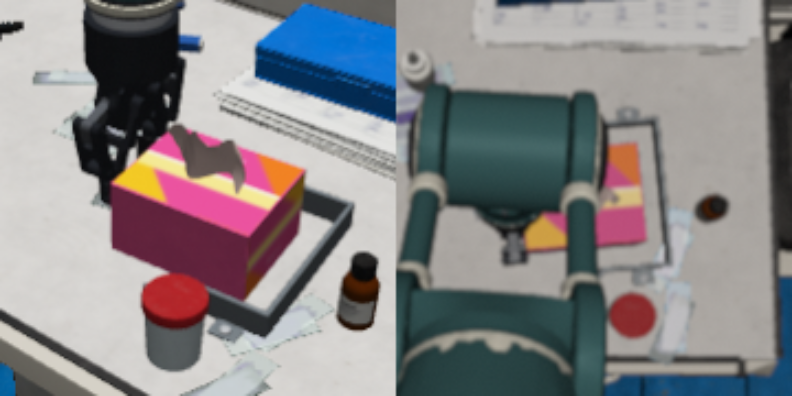

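The carton is inside the holder mouth, clear of both side walls, with a gap of about 25–30 mm left to the back wall. I'll continue slowly.

Call:
step_arm(
  series=[-0.006,0,0,0,-0.011,0,0,0,-0.015,0,0,0,-0.018,0,0,0,-0.021,0,0,0,-0.023,0,0,0],
)

```text
time: 9.15
tool_pos: [0.5271, -0.03, 0.0234]
tcp_rot: [2.13, 2.308, 0.003]
wrist_force: [-0.4, 3.1, 7.1]
width: 0.602
grip_force: 0.0
```

Call:
step_arm(
  series=[-0.0015,0,0,0,-0.003,0,0,0,-0.0045,0,0,0],
)

```text
time: 9.52
tool_pos: [0.5275, -0.0344, 0.0234]
tcp_rot: [2.13, 2.308, 0.003]
wrist_force: [-0.0, 4.3, 5.7]
width: 0.599
grip_force: 0.0
```

```bash
python3 -c "
from h import *
goal([.5126,-.036,.022])
p=viewer.read_camera('top');cv2.imwrite('pics/s5c.png',cv2.resize(p['image'][130:270,290:420,::-1],None,fx=4,fy=4,interpolation=2))"
```

```text
yaw 1.6513 p [ 0.5275 -0.0344  0.0234] F [-0.   4.3  5.7] w 0.6 t 9.525 move [-0.0004 -0.0149  0.0014]
```

View pics/s5c.png

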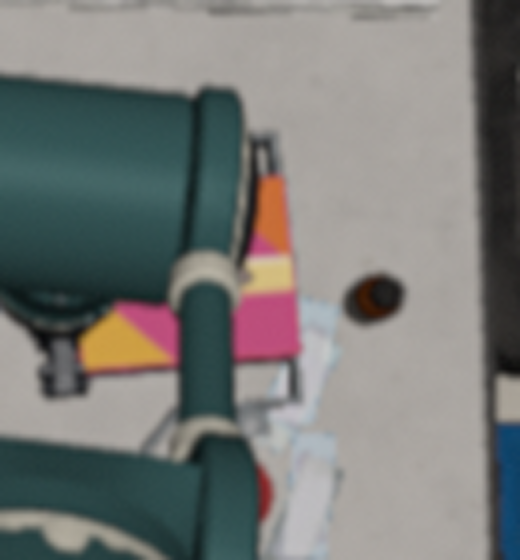

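The carton's front edge, at about (363,200), now hides the back wall, so it is nearly home. I'll creep forward until the force rises.

Call:
step_arm(
  series=[-0.0015,0,0,0,-0.003,0,0,0,-0.003,0,0,0],
)

```text
time: 9.95
tool_pos: [0.5279, -0.0362, 0.0234]
tcp_rot: [-2.132, -2.307, -0.005]
wrist_force: [0.9, 8.5, 5.6]
width: 0.602
grip_force: 0.0
```

Call:
step_arm(
  series=[-0.001,0,0,0,-0.002,0,0,0,-0.002,0,0,0],
)

```text
time: 10.32
tool_pos: [0.5282, -0.0362, 0.0235]
tcp_rot: [-2.132, -2.305, -0.009]
wrist_force: [2.3, 16.5, 6.4]
width: 0.6
grip_force: 0.0
```

Force is at 16.5 N with no further motion, so it is against the wall. Backing off gently to look.

Call:
step_arm(
  series=[0,0,0,0,0.005,0,0,0,0.02,0,0,0,0.05,0,0,0,0.09,0,0,0,0.09,0,-0.05,0,0.09,0,-0.11,0,0.09,0,-0.17,0],
)

```text
time: 11.32
tool_pos: [0.5183, 0.0506, 0.1929]
tcp_rot: [-2.128, -2.309, 0.003]
wrist_force: [1.4, 0.4, -0.3]
width: 0.602
grip_force: 0.0
```

Call:
step_arm(
  series=[0,-0.03,0,0,0.03,-0.05,0,0,0.06,-0.07,0,0,0.06,-0.07,0,0],
)

```text
time: 11.82
tool_pos: [0.4429, 0.1056, 0.1915]
tcp_rot: [-2.126, -2.311, 0.002]
wrist_force: [0.2, 0.2, -0.7]
width: 0.604
grip_force: 0.0
```

```bash
python3 -c "
from h import *
goal([.5126,-.036,.022])
a=[]
for n,y,x in(('scene',180,260),('top',130,270)):
    p=viewer.read_camera(n);a.append(p['image'][y:y+140,x:x+140,::-1])
    for l in 'dropper_bottle specimen_pot amber_bottle'.split(): print(n,l,[(round(d['score'],2),atz(p,d['point']).round(3)) for d in viewer.spot_point(p,l)[:1]],[np.round(d['extent']) for d in viewer.boxes_of(p,l)[:1]])
    print([(round(d['score'],2),atz(p,d['point'],.0345).round(3)) for d in viewer.spot_point(p,'carton_center')[:1]])
cv2.imwrite('pics/s6c.png',cv2.resize(np.hstack(a),None,fx=2.85,fy=2.85,interpolation=2))"
```

```text
yaw 1.6542 p [0.4429 0.1056 0.1915] F [ 0.2  0.2 -0.7] w 0.6 t 11.825 move [-0.1469  0.058   0.1694]
scene dropper_bottle [(0.95, array([0.673, 0.088, 0.   ]))] [array([287., 172.,  19.,  44.])]
scene specimen_pot [(0.71, array([ 0.411, -0.136,  0.   ]))] [array([299., 286.,  27.,  46.])]
scene amber_bottle [(0.65, array([ 0.516, -0.229,  0.   ]))] [array([383., 274.,  20.,  35.])]
[(0.92, array([ 0.539, -0.109,  0.034]))]
top dropper_bottle [] []
top specimen_pot [(0.94, array([ 0.414, -0.138,  0.   ]))] [array([350., 254.,  24.,  19.])]
top amber_bottle [(0.53, array([ 0.525, -0.233,  0.   ]))] [array([383., 205.,  13.,  13.])]
[(0.61, array([ 0.539, -0.11 ,  0.034]))]
```

View pics/s6c.png

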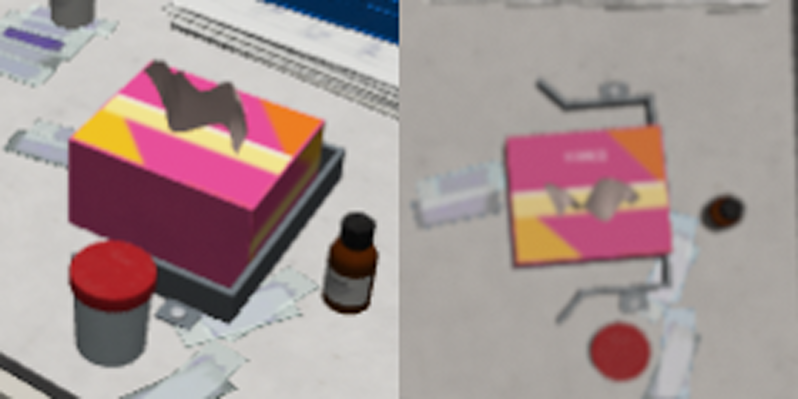

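The carton is upright in the holder, with its front edge parallel to the back wall. Its centre is at (0.539, -0.109), as expected for home. The pot and both bottles have not moved, and the gripper is clear.

```bash
python3 -c "
from workcell import job
print(job.finish_job())"
```

```text
the job is handed in; nothing more can be done
None
```

The carton was tipped upright by pushing only and slid home, square against the holder's back wall. The bottles and pot were left where they stood, and the job is handed in.

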